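Stack the drying tray and close the food dryer on its safety pin

TASK

Put the food dryer together again: stack the loose drying tray squarely on the tray that already sits on the dryer's base, then put the lid flat on top of the pile, turned so that its tongue goes down between the two cheeks of the switch post and holds the safety pin pressed down. Let go of everything and leave the other things on the worktop where they are.

Things in the scene. Friction and masses are not known exactly. Their poses are not given: they have to be found in the camera images.
- dryer_base: Fixed round base of a food dryer (steel, black front panel with a dial), 200 mm across. Origin: centre of its underside on the worktop, z up; +x points to its switch post, on the side away from the robot. With the pile complete, the undersides of lower tray, upper tray and lid are 47, 82 and 117 mm above the worktop, all on this axis. Its lead and plug lie behind it, flat.
- switch_post (a point): Middle of the shoulder of the grey switch post on the base, 118 mm out along the base's +x and 119.5 mm high; axes as the base's. The post spans 34 mm in x and 50 mm in y. On each side of the shoulder a cheek rises 14.5 mm above it; the cheeks' inner faces are at y = +18 and -18 mm (36 mm apart). The safety pin stands in the middle.
- safety_pin (a joint): Spring pin of the lid switch in the post, 8 mm across. 0 = free (up, its top 127 mm above the worktop); grows as it is pressed down; stop at 0.006 m; 0.005 m when the lid lies home. It pushes up with 0.4 N (free) to 1 N (down); the lid's own weight holds it down.
- safety_pin_top (a point): Centre of the top of the safety pin; moves with the pin.
- lower_tray_mid (a point): Middle of the lower drying tray, which already sits loose on the base (this point 67 mm above the worktop); the same shape as the upper tray; its rim top is 20 mm above this point.
- upper_tray_mid (a point): Middle of the loose drying tray lying on the worktop left or right of the dryer: round, grey, open-topped, slatted floor, 183 mm across, 40 mm high, 0.16 kg. The point is on its axis 20 mm above its underside, z up. Its chamfered foot (164 mm across, 5 mm deep) drops inside the rim below with 2.5 mm play all round; trays stack 35 mm apart, turned any way.
- upper_tray_chimney (a point): Middle of the loose tray's air chimney, 21 mm above the tray's underside on its axis: a round upright tube 36 mm across, from the floor (8 mm above the underside) to 34 mm above the underside. The tray is best grasped here from above; the wall round it has 84.5 mm inside radius and is 40 mm high.
- dryer_lid_mid (a point): Middle of the black round lid lying foot down on the worktop on the other side of the dryer: 183 mm across, 43 mm high with its grip, 0.42 kg; the point is on its axis 21.5 mm above its underside, z up. Its foot (164 mm across, 5 mm deep) drops inside the upper tray's rim with 2.5 mm play. Home, its +x points the same way as the base's +x.
- dryer_lid_grip (a point): Middle of the bar grip on the lid, 28 mm above the lid's underside on its axis: 64 mm long along the lid's x, 18 mm wide (y), from 13 to 43 mm above the underside. Axes as the lid's.
- dryer_lid_tongue (a point): End of the lid's flat tongue, at its lower face: 131 mm from the lid's axis to its +x, 5 mm above the lid's underside. The tongue is 22 mm wide and 7 mm thick and presses the pin; between the cheeks it has 7 mm play each side.
- shaker: a small salt shaker, 44 across, 90 tall, standing behind the work, left of the dryer (mm); a bystander. Origin at the centre of its underside.
- pepper_mill: a turned wooden pepper mill, 58 across, 170 tall, standing behind the work, right of the dryer, near the ice maker (mm); a bystander. Origin at the centre of its underside.
- wooden_spoon: a wooden spoon, 295x46x14, lying along the front edge of the worktop in front of the dryer; its body x runs along the spoon (mm); a bystander. Origin at the centre of its underside.
- mug: a mug with a handle, 86x117x88, at the right near the front edge (mm); a bystander. Origin at the centre of its underside.
Things that resemble listed ones, but are neither listed nor needed, are in the scene too. What is shaped like the part that bears upper_tray_mid but yellow is not meant.

How it is judged:
On the way:
1. the loose tray is stacked squarely on the lower tray and let go (horizontal distance between upper_tray_mid and lower_tray_mid below 0.005 m and z of upper_tray_mid in the frame of lower_tray_mid between 0.0335 and 0.0365 m and angle between upper_tray_mid's own z axis and vertical below 0.02 rad and contact force between the fingers and anything else below 0.1 N), for 0.2 s.
At the end, for the whole second after the job is handed in: Lower tray still seated on the base, upper tray seated on the lower one, lid seated on the upper tray: each within 5 mm of the axis of the one below, within 1.5 mm of its seated height and less than 0.02 rad out of level; the safety pin is held down by at least 4.2 mm of its 6 mm (horizontal distance between lower_tray_mid and dryer_base below 0.005 m and z of lower_tray_mid in the frame of dryer_base between 0.0655 and 0.0685 m and angle between each of lower_tray_mid, upper_tray_mid, dryer_lid_mid's own z axis and vertical below 0.02 rad and horizontal distance between upper_tray_mid and lower_tray_mid below 0.005 m and z of upper_tray_mid in the frame of lower_tray_mid between 0.0335 and 0.0365 m and horizontal distance between dryer_lid_mid and upper_tray_mid below 0.005 m and z of dryer_lid_mid in the frame of upper_tray_mid between 0.035 and 0.038 m and value of joint safety_pin above 0.0042 m); the robot touches nothing.
It fails at once if a bystander (shaker, pepper_mill, wooden_spoon, mug) is pushed more than 30 mm (distance of any of shaker, pepper_mill, wooden_spoon, mug from where it was at the start of the episode above 0.03 m).
It also fails if it takes over 69 s, if anything falls off the work surface, if the arm or the gripper's body presses on something with over 40 N, if the wrist force passes 120 N, or if a joint passes its speed limit or range.

ROBOT

A 6-joint arm with a two-finger parallel gripper is mounted at the origin on a cart in front of the work surface, level with it; the furniture and walls round the work are solid. World frame = base frame: x ahead of the robot, y to its left, z up, the work surface at z = 0. Lengths are in m, angles in rad, forces in N, time in s.
With the tool pointing down it reaches from about 0.325 to 0.775 m from the base axis. Payload 5.5 kg.
Tool frame: the origin (TCP) lies on the mounting face of the last link; the fingertips stand 182 mm ahead of it and the grasp point (between the pads) lies 163 mm ahead of it; z points along the fingers, y is the direction in which the jaws open and shut (so a half turn about z gives the same grasp; the last joint's range is limited). The gripper opens to 88 mm and grips with 3 to 60 N. Pads are 20 mm wide; open, the fingers measure 115 mm over their backs; the gripper's body (75 mm by 178 mm) begins 61 mm behind the grasp point.
Start: joints at [1.078, 0.091, 1.231, -0, 1.82, -0.057], TCP at [0.253, 0.544, 0.405] pointing down, gripper open.
Joint ranges: [-2.87, 2.87], [-0.86, 2.18], [0.17, 2.46], [-1.51, 4.65], [0.06, 2.69], [-2.65, 2.65]. Speed limits (rad/s): [2.57, 2.57, 3.01, 3.14, 3.14, 3.14].

INTERFACE

Orientations are given as a unit quaternion [w, x, y, z].
In Python, from bench import env gives the robot as it stands. The module is installed in compiled form; this text tells all that it offers.
- The arm moves only by the tool carry_out, never from a script. Its argument "series" is a list that holds one entry, the list of rows, each a list of 6 numbers: the shift along the tool's x, y, z scaled (see below), then the turn, a rotation vector about the tool's x, y, z scaled (see below). A call has exactly 8 rows; each row shifts and turns the commanded pose from where the row before left it, along the tool's axes as they then stand; what a row does not reach is not made up. The controller multiplies each number of a shift by 0.04 m and each number of a turn by 0.1 rad. A row lasts 1/12 s, in which the tool goes at most 41.7 mm and 7.16 degrees, less where a joint would pass 70% of its speed; a pose out of reach is approached as far as the arm can. A call with a number of a shift or a turn outside -1 to 1 is refused whole. A call with a gripper value outside its range is refused whole. "claw" is the opening, from 0 (shut) to 1 (fully open), set as the call begins (left out, the last holds). The fingers move at their own pace and stop on an object; "squeeze" is the grip in N (left out, the last holds). Time passes only in rows, so rows that do not move let the fingers close, or fill a call up. It gives the time, the measured TCP pose, the force and the opening at its end, in the units of the state.
- env.get_obs(): the state, without advancing time (a new reading comes with each control period).
- env.snapshot(name): name is "scene" or "top"; returns the picture (420x560x3 uint8, red, green, blue); there is no depth.
- env.camera_params(name): a dict with "camera_matrix" (3x3 intrinsics, pixels), "R" (3x3) and "t" (3): a world point X has camera coordinates R X + t. Camera axes: x right, y down, z forward; pixel columns grow to the right and rows downward; lengths in m; the calibration is good to about 2 mm. A picture is of the moment at which its call begins. camera_params takes no time and is no camera call.
- env.finish_job(): hands the job in, once; it reports no verdict.
The state is a dict: "t": time; "joints": joint angles; "joint_velocities": joint speeds; "joint_torque": joint torques, N m; "ee_pos": TCP position; "orientation": TCP orientation; "contact_force": force on the tool from outside, world axes, zero at the start; "moment": the same for the moment, N m; "opening": finger opening in m.
Only numpy, scipy, OpenCV 4.12 (cv2) and the standard library are available. Lean on these libraries where they do the work, as an engineer would, in place of code of your own. Each camera call takes 0.05 s, during which the arm holds its last target.

## Working session

There is one attempt and no reset: what is moved stays moved. The work goes in short steps, Python scripts to look and compute and a tool call to move; the robot and the scene stay as the last step left them, time stands still between calls to the robot, and variables do not carry over. Pictures are saved under pics/ and viewed, and the job is handed in when it is done.

Besides the shell and the picture viewer there is one more tool, called as name(argument=value, ...), one argument or row to a line, values as JSON. carry_out: Moves the arm, as the interface text tells. Shifts and turns lie within -1 to 1; 1 stands for 0.04 m of shift or 0.1 rad of turn. Its arguments: {"type":"object","properties":{"series":{"type":"array","items":{"type":"array","items":{"type":"array","items":{"type":"number"}}}},"claw":{"type":"number"},"squeeze":{"type":"number"}},"required":["series"]}

```bash
mkdir -p pics; ls
python3 - <<'E'
from bench import env
import cv2
o=env.get_obs();print({k:(v if not hasattr(v,'tolist') else [round(float(x),4) for x in v]) for k,v in o.items()})
for n in("scene","top"):
    cv2.imwrite(f"pics/{n}0.png",env.snapshot(n)[:,:,::-1]);p=env.camera_params(n);print(n,p)
E
```

```text
pics
{'t': 0.0, 'joints': [1.0783, 0.0919, 1.2319, 0.0, 1.8198, -0.0567], 'joint_velocities': [0.0002, 0.0003, 0.0011, -0.0001, 0.0004, -0.0015], 'joint_torque': [-0.0006, -44.6444, -40.6447, 0.0698, 0.0293, -0.0001], 'ee_pos': [0.2533, 0.544, 0.4035], 'orientation': [-0.0003, 0.2162, 0.9764, -0.0009], 'contact_force': [-0.2853, 1.2007, 0.6811], 'moment': [0.0342, -0.0254, 0.004], 'opening': 0.08762215239740251}
scene {'camera_matrix': array([[534.51925175,   0.        , 281.01253984],
       [  0.        , 534.51925175, 210.57505617],
       [  0.        ,   0.        ,   1.        ]]), 'R': array([[-0.99782598, -0.06522423,  0.00944024],
       [-0.05214078,  0.69369559, -0.71837856],
       [ 0.04030703, -0.71730902, -0.69558833]]), 't': array([0.42548936, 0.15511623, 1.72567331])}
top {'camera_matrix': array([[419.28313748,   0.        , 279.13458   ],
       [  0.        , 419.28313748, 205.5775865 ],
       [  0.        ,   0.        ,   1.        ]]), 'R': array([[ 0.37288584, -0.92781848,  0.01044159],
       [-0.8479936 , -0.34532938, -0.40206277],
       [ 0.37664706,  0.14106911, -0.91555257]]), 't': array([-0.20935314,  0.40655321,  1.48129659])}
```

View pics/scene0.png

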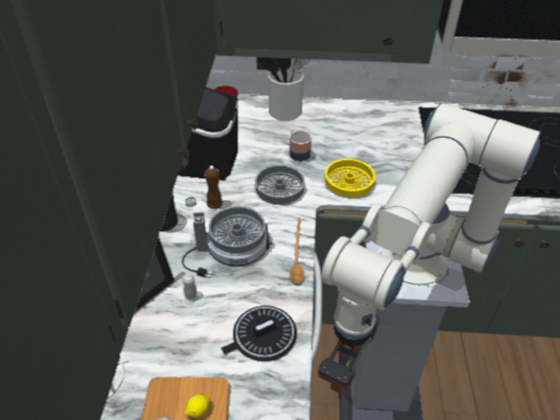

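View pics/top0.png

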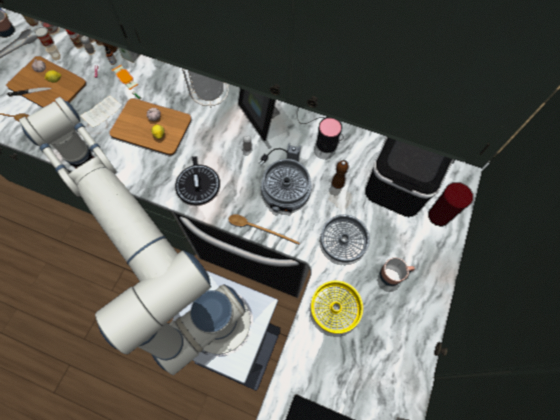

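```bash
cat > h.py <<'E'
from bench import env
import numpy as np, cv2
def ray(cam,uv,z):
    p=env.camera_params(cam);uv=np.atleast_2d(np.asarray(uv,float))
    d=np.linalg.solve(p["camera_matrix"],np.c_[uv,np.ones(len(uv))].T)
    d=(p["R"].T@d).T; c=-p["R"].T@p["t"]
    s=(z-c[2])/d[:,2]; return c+s[:,None]*d
def proj(cam,X):
    p=env.camera_params(cam);X=np.atleast_2d(X)
    q=(p["camera_matrix"]@(p["R"]@X.T+p["t"][:,None])).T
    return q[:,:2]/q[:,2:]
def crop(img,x0,y0,w,h,k,name):
    c=cv2.resize(img[y0:y0+h,x0:x0+w],None,fx=k,fy=k,interpolation=cv2.INTER_CUBIC);cv2.imwrite(name,c)
E
python3 - <<'E'
import cv2;from h import crop
s=cv2.imread("pics/scene0.png");t=cv2.imread("pics/top0.png")
crop(s,160,150,200,220,3,"pics/c1.png") if 0 else crop(s,160,155,160,140,5,"pics/c1.png")
crop(t,160,125,220,150,4-0.4,"pics/c2.png")
crop(s,210,290,100,75,8,"pics/c3.png")
E
```

```text
(no output)
```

View pics/c1.png

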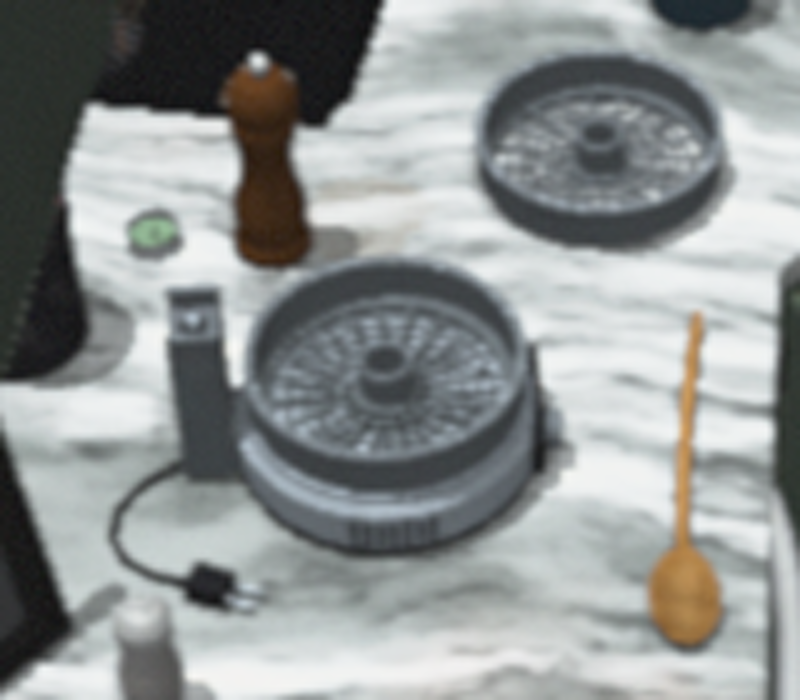

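View pics/c2.png

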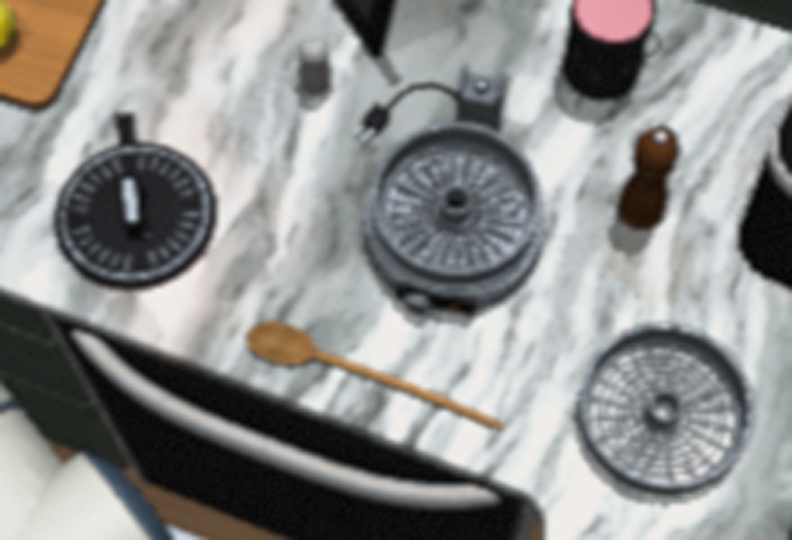

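View pics/c3.png

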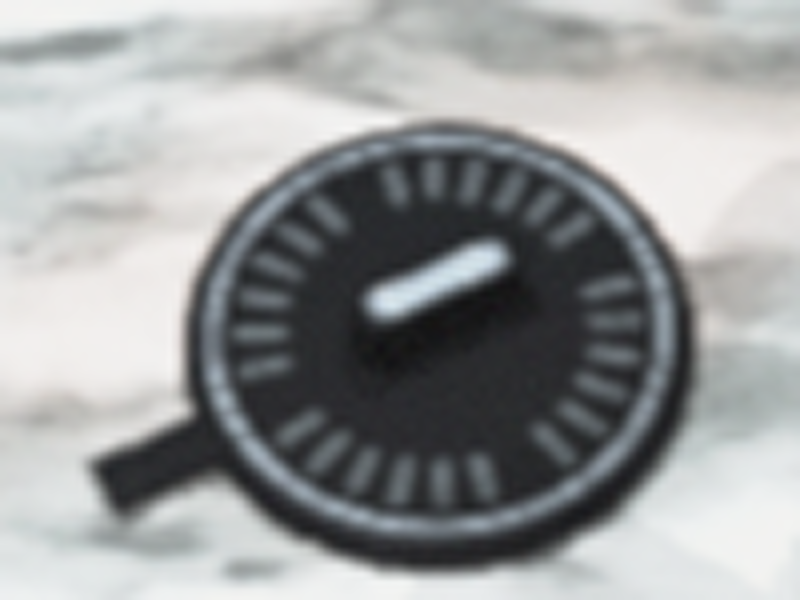

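```bash
cat > m.py <<'E'
from h import *
from scipy.optimize import least_squares
def far_fit(cam,img,z,uv0,thr,box,r=0.0915,half=0.0,excl=None,name=None):
    """silhouette points on the far side from camera, onto plane z, circle of known radius"""
    g=img.max(axis=2)
    m=(g<thr).astype(np.uint8); w=np.zeros_like(m); x,y,ww,hh=box; w[y:y+hh,x:x+ww]=1; m*=w
    m=cv2.morphologyEx(m,cv2.MORPH_OPEN,np.ones((3,3),np.uint8))
    m=cv2.morphologyEx(m,cv2.MORPH_CLOSE,np.ones((5,5),np.uint8))
    cs,_=cv2.findContours(m,cv2.RETR_EXTERNAL,cv2.CHAIN_APPROX_NONE)
    c=max(cs,key=cv2.contourArea)[:,0,:].astype(float)
    P=env.camera_params(cam);C=-P["R"].T@P["t"]
    X=ray(cam,c,z)[:,:2]; c0=ray(cam,uv0,z)[0,:2]; v=c0-C[:2]; v/=np.linalg.norm(v)
    for it in range(4):
        d=X-c0; rr=np.linalg.norm(d,axis=1)
        sel=(d@v>half*r)&(abs(rr-r)<(0.02 if it<2 else 0.006))
        s=least_squares(lambda p:np.linalg.norm(X[sel]-p,axis=1)-r,c0,loss='soft_l1',f_scale=0.001)
        c0=s.x
    s2=least_squares(lambda p:np.linalg.norm(X[sel]-p[:2],axis=1)-p[2],[*c0,r],loss='soft_l1',f_scale=0.001)
    print(cam,name,"fixed r",c0.round(4),"free r",s2.x.round(4),"n",sel.sum(),"rms",np.sqrt(np.mean(s.fun**2)).round(4))
    return c0
E
python3 - <<'E'
from m import *
s=cv2.imread("pics/scene0.png");t=cv2.imread("pics/top0.png")
for thr in(110,125,140):
    print(thr)
    far_fit("scene",s,.04,(280,182),thr,(250,160,60,50),name="tray")
    far_fit("top",t,.04,(344,238),thr,(315,210,60,60),name="tray")
    far_fit("scene",s,.087,(237,228),thr,(205,203,70,70),name="low")
    far_fit("top",t,.087,(286,182),thr,(255,150,60,65),name="low")
    far_fit("scene",s,.012,(265,331),thr,(220,300,82,65),name="lid")
    far_fit("top",t,.012,(197,183),thr,(170,150,55,60),name="lid")
# chimney tops (hand-read)
print("chim tray", ray("scene",(160+598/5,155+130/5),.034).round(4),ray("top",(160+661/3.6,125+408/3.6),.034).round(4))
print("chim low", ray("scene",(160+386/5,155+360/5),.081).round(4),ray("top",(160+456/3.6,125+198/3.6),.081).round(4))
print("pin", ray("scene",(160+194/5,155+318/5),.127).round(4),ray("top",(160+481/3.6,125+85/3.6),.127).round(4))
# grip bar
for cam,img,b in(("scene",s,(250,312,30,25)),("top",t,(185,165,24,30))):
    x,y,w,h=b; g=img[y:y+h,x:x+w].min(axis=2)
    m=(g>130).astype(np.uint8);n,l,st,ce=cv2.connectedComponentsWithStats(m)
    i=1+np.argmax(st[1:,4]); q=np.argwhere(l==i)[:,::-1]+[x,y]
    X=ray(cam,q,.043)[:,:2];ev,V=np.linalg.eigh(np.cov(X.T))
    print(cam,"grip",X.mean(0).round(4),len(q),"ang",np.degrees(np.arctan2(V[1,1],V[0,1])).round(2), "len",np.ptp(X@V[:,1]).round(3))
print("tongue end",ray("scene",(210+110/8,290+490/8),.010).round(4),ray("top",(160+125/3.6,125+116/3.6),.012).round(4))
E
```

```text
110
scene tray fixed r [ 0.4563 -0.2949] free r [ 0.4533 -0.305   0.0826] n 47 rms 0.0026
top tray fixed r [ 0.4388 -0.3074] free r [ 0.4482 -0.3093  0.0835] n 46 rms 0.0023
scene low fixed r [ 0.5679 -0.0111] free r [ 0.5679 -0.0111  0.0915] n 0 rms nan
top low fixed r [ 0.5567 -0.0293] free r [ 0.5567 -0.0293  0.0915] n 0 rms nan
scene lid fixed r [0.4499 0.33  ] free r [0.4507 0.3267 0.0884] n 67 rms 0.0026
top lid fixed r [0.4388 0.3019] free r [0.4413 0.3052 0.0883] n 53 rms 0.0025
125
scene tray fixed r [ 0.452 -0.296] free r [ 0.4524 -0.3053  0.0834] n 47 rms 0.0025
top tray fixed r [ 0.4406 -0.3063] free r [ 0.4499 -0.3093  0.0834] n 51 rms 0.0023
scene low fixed r [ 0.5748 -0.014 ] free r [ 0.5724 -0.0205  0.0857] n 51 rms 0.0022
top low fixed r [ 0.5567 -0.0293] free r [ 0.5567 -0.0293  0.0915] n 0 rms nan
scene lid fixed r [0.4504 0.328 ] free r [0.4512 0.3246 0.0885] n 65 rms 0.0028
top lid fixed r [0.4446 0.3059] free r [0.4478 0.3095 0.0882] n 53 rms 0.0023
140
scene tray fixed r [ 0.4546 -0.2969] free r [ 0.4537 -0.3042  0.0853] n 48 rms 0.0022
top tray fixed r [ 0.4409 -0.3088] free r [ 0.4496 -0.3096  0.0843] n 58 rms 0.0028
scene low fixed r [ 0.5737 -0.0154] free r [ 0.5721 -0.0215  0.0861] n 49 rms 0.0023
top low fixed r [ 0.5702 -0.0144] free r [ 0.565  -0.0161  0.0945] n 34 rms 0.0026
scene lid fixed r [0.4516 0.3268] free r [0.4518 0.3241 0.0891] n 79 rms 0.0026
top lid fixed r [0.4475 0.3073] free r [0.4505 0.3113 0.0877] n 53 rms 0.0022
chim tray [[ 0.4521 -0.3093  0.034 ]] [[ 0.4437 -0.3078  0.034 ]]
chim low [[ 0.5688 -0.0213  0.081 ]] [[ 0.5686 -0.0275  0.081 ]]
pin [[ 0.685  -0.0045  0.127 ]] [[ 0.683 -0.01   0.127]]
scene grip [0.454  0.3132] 62 ang -147.59 len 0.05
top grip [0.4508 0.3114] 33 ang -147.04 len 0.046
tongue end [[0.5587 0.3847 0.01  ]] [[0.557  0.3744 0.012 ]]
  return _methods._mean(a, axis=axis, dtype=dtype,
  ret = ret.dtype.type(ret / rcount)
```

Run:
```python
import cv2;from h import crop
s=cv2.imread("pics/scene0.png");t=cv2.imread("pics/top0.png")
import numpy as np
a=cv2.resize(s[162:207,250:312],None,fx=6,fy=6,interpolation=cv2.INTER_CUBIC)
b=cv2.resize(t[210:268,315:375],None,fx=6,fy=6,interpolation=cv2.INTER_CUBIC)
c=cv2.resize(s[203:253,205:267+5],None,fx=6,fy=6,interpolation=cv2.INTER_CUBIC)
d=cv2.resize(t[155:210,257:317],None,fx=6,fy=6,interpolation=cv2.INTER_CUBIC)
o=np.zeros((600,800,3),np.uint8)
for im,x,y in((a,0,0),(b,400,0),(c[:300],0,300),(d[:240],400,350)):
    h,w=im.shape[:2];h=min(h,600-y);w=min(w,800-x);o[y:y+h,x:x+w]=im[:h,:w]
cv2.imwrite("pics/c4.png",o)
g=s.max(2);print(g[160:176,281]);print(g[184,240:262]);print(g[184,298:312])
print(g[203:218,237]);g=t.max(2);print(g[208:224,344]);print(g[235,365:380])
```

```text
[163 150 159 172 175 150  97  68  67  69  69  80 107 103  81 117]
[223 225 226 224 223 223 223 224 222 221 219 218 217 209 183 155 137 113
  92  92 113 133]
[204 183 140 125 138 149 155 196 226 231 230 230 227 229]
[193 193 177 153 120  84  70  70  69  68  83 119 122  96 114]
[222 228 232 231 230 225 201 194 122  55  52  70  77 103 145 137]
[ 54  68 125 164 170 181 188 192 189 182 168 166 169 167 165]
```

View pics/c4.png

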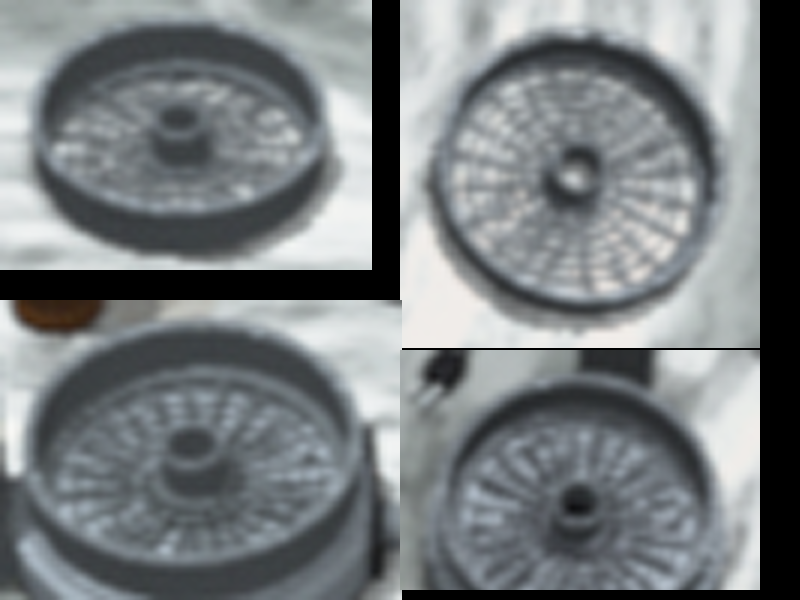

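```bash
cat > m2.py <<'E'
from h import *
from scipy.optimize import least_squares
from scipy.ndimage import map_coordinates
def rim(cam,img,z,c0,lev=100,ri=.0845,ro=.0915,name="",v=None,span=60,hb=0.008):
    g=img.max(2).astype(float); P=env.camera_params(cam);C=-P["R"].T@P["t"]
    c0=np.array(c0,float)
    for it in range(4):
        v=c0-C[:2]; a0=np.arctan2(v[1],v[0]); F=[];N=[]
        for far in(1,0):
            R0=ri if far else ro
            for a in np.radians(np.arange(-span,span+1,3))+a0+(0 if far else np.pi):
                rr=np.arange(R0-.014,R0+hb,.0004)
                X=np.c_[c0[0]+rr*np.cos(a),c0[1]+rr*np.sin(a),np.full(len(rr),z)]
                uv=proj(cam,X); p=map_coordinates(g,[uv[:,1],uv[:,0]],order=1)
                k=np.where((p[:-1]<lev)&(p[1:]>=lev))[0] if far else np.where((p[:-1]>=lev)&(p[1:]<lev))[0]
                if len(k)==0: continue
                k=k[np.argmin(abs(rr[k]-R0))]; f=(lev-p[k])/(p[k+1]-p[k]); r=rr[k]+f*.0004
                (F if far else N).append([c0[0]+r*np.cos(a),c0[1]+r*np.sin(a),R0])
        A=np.array(F+N)
        s=least_squares(lambda p:np.linalg.norm(A[:,:2]-p,axis=1)-A[:,2],c0,loss='soft_l1',f_scale=.0015)
        c0=s.x
    res=np.linalg.norm(A[:,:2]-c0,axis=1)-A[:,2]
    print(cam,name,lev,c0.round(4),"n",len(F),len(N),"med far/near mm",*(np.round(1e3*np.median(q),1) if len(q) else None for q in(res[:len(F)],res[len(F):])),"mad",np.round(1e3*np.median(abs(res)),1))
    return c0
E
python3 - <<'E'
from m2 import *
s=cv2.imread("pics/scene0.png");t=cv2.imread("pics/top0.png")
for lev in(90,100,110):
    rim("scene",s,.04,(.45,-.307),lev,name="tray");rim("top",t,.04,(.45,-.307),lev,name="tray")
    rim("scene",s,.087,(.569,-.021),lev,name="low");rim("top",t,.087,(.569,-.021),lev,name="low")
E
```

```text
scene tray 90 [ 0.4528 -0.3032] n 41 41 med far/near mm -1.3 -1.3 mad 1.3
top tray 90 [ 0.4481 -0.3092] n 41 32 med far/near mm -0.6 -0.8 mad 0.7
scene low 90 [ 0.571  -0.0202] n 41 41 med far/near mm -0.8 -0.9 mad 0.8
top low 90 [ 0.5677 -0.026 ] n 41 37 med far/near mm -0.4 -0.2 mad 0.5
scene tray 100 [ 0.4529 -0.3047] n 41 41 med far/near mm -1.2 -1.1 mad 1.2
top tray 100 [ 0.4491 -0.3094] n 41 37 med far/near mm -0.6 -0.6 mad 0.7
scene low 100 [ 0.5712 -0.0215] n 41 41 med far/near mm -0.8 -0.7 mad 0.7
top low 100 [ 0.5688 -0.0257] n 41 39 med far/near mm -0.2 -0.2 mad 0.4Traceback (most recent call last):
  File "<stdin>", line 4, in <module>
  File "m2.py", line 14, in rim
    uv=proj(cam,X); p=map_coordinates(g,[uv[:,1],uv[:,0]],order=1)
  File "h.py", line 9, in proj
    p=env.camera_params(cam);X=np.atleast_2d(X)
ValueError: time passes only in moves, steps and waits
```

```bash
python3 - <<'E'
from bench import env
import numpy as np,pickle
pickle.dump({n:{k:np.array(v) for k,v in env.camera_params(n).items()} for n in("scene","top")},open("cam.pkl","wb"))
E
sed -i 's/^import numpy as np, cv2/import numpy as np, cv2, pickle\nfrom scipy.spatial.transform import Rotation as Ro\nCP=pickle.load(open("\.\/cam.pkl","rb"))/; s/env.camera_params(cam)/CP[cam]/' h.py; sed -i 's/env.camera_params(cam)/CP[cam]/' m2.py
cat >> h.py <<'E'
def togo(p,yaw_y=None,o=None):
    """units still to go to TCP position p (world) and yaw of tool y, tool pointing down"""
    o=o or env.get_obs(); q=np.array(o["orientation"]);R=Ro.from_quat(q[[1,2,3,0]])
    print("t",round(o["t"],2),"tcp",np.round(o["ee_pos"],4),"F",np.round(o["contact_force"],1),"open",round(o["opening"],4))
    M=R.as_matrix();y=np.degrees(np.arctan2(M[1,1],M[0,1]));print("yaw_y",y.round(2),"tilt",np.degrees(np.arccos(-M[2,2])).round(2),"J",np.round(o["joints"],2))
    print("shift units total",(M.T@(np.array(p)-o["ee_pos"])/.04).round(3))
    if yaw_y is not None:
        a=np.radians(yaw_y); T=np.array([[-np.sin(a),np.cos(a),0],[np.cos(a),np.sin(a),0],[0,0,-1]]).T
        print("turn units total",((R.inv()*Ro.from_matrix(T)).as_rotvec()/.1).round(3))
E
python3 - <<'E'
from m2 import *
s=cv2.imread("pics/scene0.png")
print("mill",ray("scene",(214,205),0).round(3),"shaker",ray("scene",(190,297),0).round(3))
for c in CP.values():print((-c["R"].T@c["t"]).round(2))
togo((.451,-.307,.4035))
E
```

```text
mill [[ 0.678 -0.201  0.   ]] shaker [[0.688 0.203 0.   ]]
[0.36 1.16 1.31]
[-0.14 -0.26  1.52]
t 0.1 tcp [0.2533 0.544  0.4036] F [0.1 0.1 0.5] open 0.0879
yaw_y 65.03 tilt 0.1 J [ 1.08  0.09  1.23  0.    1.82 -0.06]
shift units total [-13.461 -17.199   0.031]
```

carry_out(
  series=[
    [[-0.561,-0.717,0,0,0,0],[-0.561,-0.717,0,0,0,0],[-0.561,-0.717,0,0,0,0],[-0.561,-0.717,0,0,0,0],[-0.561,-0.717,0,0,0,0],[-0.561,-0.717,0,0,0,0],[-0.561,-0.717,0,0,0,0],[-0.561,-0.717,0,0,0,0]],
  ],
  claw=0.8,
)

```text
t: 0.77
ee_pos: [0.319, 0.2585, 0.4042]
orientation: [-0.0, 0.216, 0.976, -0.0]
contact_force: [1.0, -0.5, 0.1]
opening: 0.0704
```

carry_out(
  series=[
    [[-0.561,-0.717,0,0,0,0],[-0.561,-0.717,0,0,0,0],[-0.561,-0.717,0,0,0,0],[-0.561,-0.717,0,0,0,0],[-0.561,-0.717,0,0,0,0],[-0.561,-0.717,0,0,0,0],[-0.561,-0.717,0,0,0,0],[-0.561,-0.717,0,0,0,0]],
  ],
)

```text
t: 1.43
ee_pos: [0.3848, -0.0255, 0.4045]
orientation: [0.0, 0.216, 0.976, 0.0]
contact_force: [0.6, 0.3, -0.3]
opening: 0.0701
```

carry_out(
  series=[
    [[-0.561,-0.717,0,0,0,0],[-0.561,-0.717,0,0,0,0],[-0.561,-0.717,0,0,0,0],[-0.561,-0.717,0,0,0,0],[-0.561,-0.717,0,0,0,0],[-0.561,-0.717,0,0,0,0],[-0.561,-0.717,0,0,0,0],[-0.561,-0.717,0,0,0,0]],
  ],
)

```text
t: 2.1
ee_pos: [0.4509, -0.3094, 0.404]
orientation: [-0.0, 0.216, 0.976, 0.0]
contact_force: [0.3, 1.0, 0.8]
opening: 0.0704
```

Run:
```python
from m2 import *
togo((.451,-.307,.1915))
s=env.snapshot("scene")[:,:,::-1];t=env.snapshot("top")[:,:,::-1]
cv2.imwrite("pics/s1.png",s);cv2.imwrite("pics/t1.png",t)
o=np.hstack([cv2.resize(s[120:290,160:360],(400,340)),cv2.resize(t[130:300,240:440],(400,340))]);cv2.imwrite("pics/o1.png",o)
```

```text
t 2.1 tcp [ 0.4509 -0.3094  0.404 ] F [0.3 1.  0.8] open 0.0704
yaw_y 65.01 tilt 0.05 J [-0.66 -0.05  1.38  0.    1.82 -1.8 ]
shift units total [0.019 0.052 5.313]
```

View pics/o1.png

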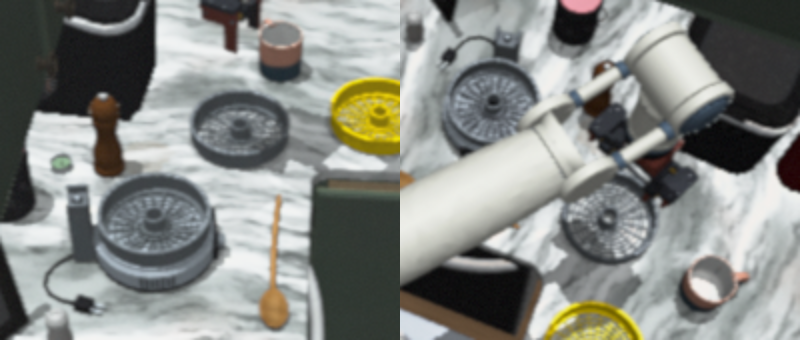

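carry_out(
  series=[
    [[0,0.05,0.55,0,0,0],[0,0,0.55,0,0,0],[0,0,0.55,0,0,0],[0,0,0.55,0,0,0],[0,0,0.55,0,0,0],[0,0,0.55,0,0,0],[0,0,0.55,0,0,0],[0,0,0.3,0,0,0]],
  ],
)

```text
t: 2.87
ee_pos: [0.4512, -0.3043, 0.2356]
orientation: [-0.002, 0.216, 0.976, 0.001]
contact_force: [-1.4, 0.5, -0.4]
opening: 0.0701
```

Run:
```python
from m2 import *
togo((.451,-.307,.1925))
s=env.snapshot("scene")[:,:,::-1];t=env.snapshot("top")[:,:,::-1]
cv2.imwrite("pics/s2.png",s);cv2.imwrite("pics/t2.png",t)
o=np.hstack([cv2.resize(s[130:230,220:340],(480,400)),cv2.resize(t[200:280,310:380],(320,366))[:366].copy() if 0 else cv2.resize(t[190:290,310:390],(320,400))]);cv2.imwrite("pics/o2.png",o)
```

```text
t 2.87 tcp [ 0.4512 -0.3043  0.2356] F [-1.4  0.5 -0.4] open 0.0701
yaw_y 65.06 tilt 0.23 J [-0.66 -0.02  1.65  0.    1.52 -1.79]
shift units total [-0.029 -0.064  1.077]
```

View pics/o2.png

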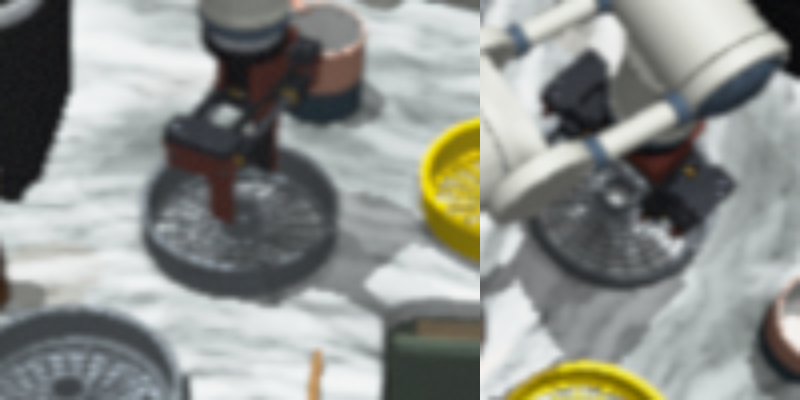

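carry_out(
  series=[
    [[0,0,0.35,0,0,0],[0,0,0.35,0,0,0],[0,0,0.2,0,0,0],[0,0,0.16,0,0,0],[0,0,0,0,0,0],[0,0,0,0,0,0],[0,0,0,0,0,0],[0,0,0,0,0,0]],
  ],
)

```text
t: 3.63
ee_pos: [0.4521, -0.3058, 0.1973]
orientation: [0.001, 0.216, 0.976, -0.0]
contact_force: [-0.5, 0.5, 0.1]
opening: 0.0705
```

Run:
```python
from m2 import *
togo((.451,-.307,.1925))
```

```text
t 3.63 tcp [ 0.4521 -0.3058  0.1973] F [-0.5  0.5  0.1] open 0.0705
yaw_y 65.03 tilt 0.09 J [-0.66  0.01  1.69  0.    1.45 -1.79]
shift units total [ 0.011 -0.039  0.121]
```

carry_out(
  series=[
    [[0,-0.03,0.05,0,0,0],[0,0,0.05,0,0,0],[0,0,0,0,0,0],[0,0,0,0,0,0],[0,0,0,0,0,0],[0,0,0,0,0,0],[0,0,0,0,0,0],[0,0,0,0,0,0]],
  ],
  claw=0.2,
  squeeze=20,
)

```text
t: 4.3
ee_pos: [0.4513, -0.3067, 0.1922]
orientation: [-0.0, 0.216, 0.976, -0.0]
contact_force: [-0.4, -0.7, 0.9]
opening: 0.0356
```

Run:
```python
from m2 import *
togo((.451,-.307,.1925))
s=env.snapshot("scene")[:,:,::-1]
cv2.imwrite("pics/s3.png",s);cv2.imwrite("pics/o3.png",cv2.resize(s[130:230,220:340],(480,400)))
```

```text
t 4.3 tcp [ 0.4513 -0.3067  0.1922] F [-0.4 -0.7  0.9] open 0.0356
yaw_y 65.03 tilt 0.0 J [-0.66  0.01  1.69 -0.    1.44 -1.79]
shift units total [ 0.003 -0.01  -0.007]
```

View pics/o3.png

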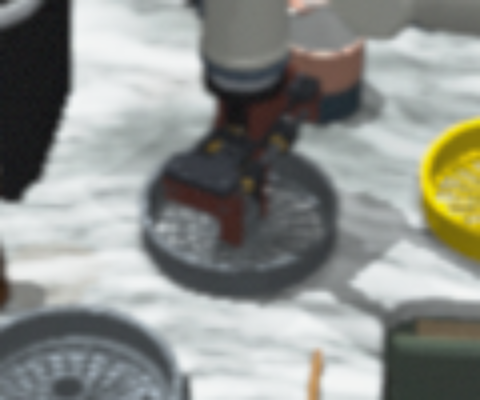

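carry_out(
  series=[
    [[0,0,-0.2,0,0,0],[0,0,-0.5,0,0,0],[0,0,-0.7,0,0,0],[0,0,-0.8,0,0,0],[0,0,-0.8,0,0,0],[0,0,-0.8,0,0,0],[0,0,-0.6,0,0,0],[0,0,-0.2,0,0,0]],
  ],
)

```text
t: 5.02
ee_pos: [0.4513, -0.3066, 0.3818]
orientation: [0.003, 0.216, 0.976, -0.002]
contact_force: [0.0, -0.9, -0.9]
opening: 0.0355
```

Run:
```python
from m2 import *
togo((.5705,-.0236,.375))
```

```text
t 5.02 tcp [ 0.4513 -0.3066  0.3818] F [ 0.  -0.9 -0.9] open 0.0355
yaw_y 65.03 tilt 0.42 J [-0.66 -0.06  1.43  0.    1.77 -1.79]
shift units total [0.285 7.673 0.156]
```

carry_out(
  series=[
    [[0.02,0.4,0,0,0,0],[0.04,0.7,0,0,0,0],[0.04,0.9,0,0,0,0],[0.04,0.9,0,0,0,0],[0.04,0.9,0,0,0,0],[0.04,0.9,0,0,0,0],[0.04,0.9,0,0,0,0],[0.03,0.9,0,0,0,0]],
  ],
)

```text
t: 5.68
ee_pos: [0.5508, -0.0643, 0.3749]
orientation: [-0.001, 0.216, 0.976, -0.0]
contact_force: [0.5, -0.2, -1.8]
opening: 0.0359
```

carry_out(
  series=[
    [[0,0.7,0,0,0,0],[0,0.4,0,0,0,0],[0,0,0.3,0,0,0],[0,0,0.6,0,0,0],[0,0,0.6,0,0,0],[0,0,0.4,0,0,0],[0,0,0,0,0,0],[0,0,0,0,0,0]],
  ],
)

```text
t: 6.35
ee_pos: [0.5685, -0.0267, 0.2981]
orientation: [-0.002, 0.216, 0.976, -0.0]
contact_force: [0.3, -0.1, -1.0]
opening: 0.0356
```

Run:
```python
from m2 import *
togo((.5705,-.0236,.275))
s=env.snapshot("scene")[:,:,::-1];t=env.snapshot("top")[:,:,::-1]
cv2.imwrite("pics/s4.png",s);cv2.imwrite("pics/t4.png",t)
o=np.hstack([cv2.resize(s[150:275,170:290],(480,500)),cv2.resize(t[130:230,245:325],(320,400),).copy() if 0 else cv2.resize(t[130:255,245:325],(320,500))]);cv2.imwrite("pics/o4.png",o)
```

```text
t 6.35 tcp [ 0.5685 -0.0267  0.2981] F [ 0.3 -0.1 -1. ] open 0.0356
yaw_y 64.99 tilt 0.24 J [-0.11  0.02  1.5  -0.    1.63 -1.24]
shift units total [-0.015  0.093  0.578]
```

View pics/o4.png

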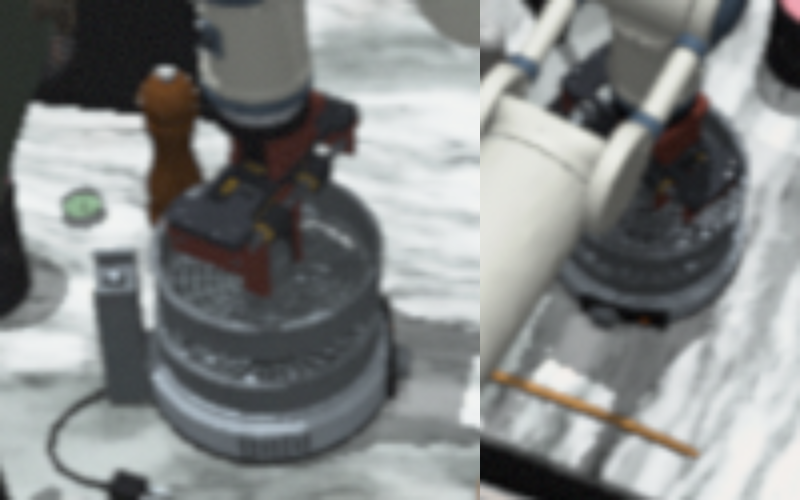

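```bash
cat >> m2.py <<'E'
def arc(cam,img,z,c0,lev,R0,rising,angs,name="",win=.012,show=True):
    """edge points along radii at given world angles (deg), fit centre with known radius"""
    g=img.max(2).astype(float);c0=np.array(c0,float)
    for it in range(5):
        A=[];
        for a in np.radians(angs):
            rr=np.arange(R0-win,R0+win,.0004)
            X=np.c_[c0[0]+rr*np.cos(a),c0[1]+rr*np.sin(a),np.full(len(rr),z)]
            uv=proj(cam,X); p=map_coordinates(g,[uv[:,1],uv[:,0]],order=1)
            k=np.where((p[:-1]<lev)&(p[1:]>=lev))[0] if rising else np.where((p[:-1]>=lev)&(p[1:]<lev))[0]
            if len(k)==0: continue
            k=k[np.argmin(abs(rr[k]-R0))]; f=(lev-p[k])/(p[k+1]-p[k]); r=rr[k]+f*.0004
            A.append([c0[0]+r*np.cos(a),c0[1]+r*np.sin(a)])
        A=np.array(A)
        s=least_squares(lambda p:np.linalg.norm(A-p,axis=1)-R0,c0,loss='soft_l1',f_scale=.001); c0=s.x
    res=np.linalg.norm(A-c0,axis=1)-R0
    if show: print(cam,name,lev,c0.round(4),"n",len(A),"mad mm",np.round(1e3*np.median(abs(res)),2))
    return c0
E
python3 - <<'E'
from m2 import *
s0=cv2.imread("pics/scene0.png");s=cv2.imread("pics/s4.png")
near=np.arange(35,170,3)  # camera side is +y (about 107 deg)
for lev in(85,95,105):
    arc("scene",s0,.087,(.571,-.021),lev,.0915,False,near,"low before")
    arc("scene",s0,.04,(.4529,-.305),lev,.0915,False,near,"tray before")
    arc("scene",s,.1465,(.569,-.026),lev,.0915,False,near,"held")
E
```

```text
scene low before 85 [ 0.5709 -0.0204] n 44 mad mm 0.28
scene tray before 85 [ 0.4527 -0.3038] n 41 mad mm 0.16
scene held 85 [ 0.5719 -0.0246] n 38 mad mm 0.84
scene low before 95 [ 0.5712 -0.0217] n 45 mad mm 0.26
scene tray before 95 [ 0.4528 -0.3054] n 41 mad mm 0.21
scene held 95 [ 0.5702 -0.0254] n 28 mad mm 0.27
scene low before 105 [ 0.5714 -0.0229] n 45 mad mm 0.22
scene tray before 105 [ 0.4528 -0.3067] n 41 mad mm 0.36
scene held 105 [ 0.57   -0.0267] n 26 mad mm 0.37
```

carry_out(
  series=[
    [[0,0.05,0,0,0,0],[0,0.045,0,0,0,0],[0,0,0.1,0,0,0],[0,0,0.1,0,0,0],[0,0,0,0,0,0],[0,0,0,0,0,0],[0,0,0,0,0,0],[0,0,0,0,0,0]],
  ],
)

```text
t: 7.12
ee_pos: [0.5707, -0.0228, 0.2923]
orientation: [0.0, 0.216, 0.976, 0.0]
contact_force: [0.1, 0.1, -1.3]
opening: 0.0353
```

Run:
```python
from m2 import *
togo((.570,-.0232,.275))
s=env.snapshot("scene")[:,:,::-1];cv2.imwrite("pics/s5.png",s)
near=np.arange(35,170,3);z=env.get_obs()["ee_pos"][2]-.163-.0292+.04
for lev in(85,95,105):
    arc("scene",s,z,(.569,-.026),lev,.0915,False,near,"held")
```

```text
t 7.12 tcp [ 0.5707 -0.0228  0.2923] F [ 0.1  0.1 -1.3] open 0.0353
yaw_y 65.03 tilt 0.01 J [-0.1   0.02  1.5   0.    1.62 -1.23]
shift units total [ 0.012 -0.018  0.433]
scene held 85 [ 0.5739 -0.0209] n 37 mad mm 0.49
scene held 95 [ 0.5733 -0.022 ] n 29 mad mm 0.31
scene held 105 [ 0.5732 -0.0232] n 27 mad mm 0.33
```

carry_out(
  series=[
    [[0.04,-0.02,0,0,0,0],[0,0,0.08,0,0,0],[0,0,0.08,0,0,0],[0,0,0.08,0,0,0],[0,0,0.08,0,0,0],[0,0,0.04,0,0,0],[0,0,0,0,0,0],[0,0,0,0,0,0]],
  ],
)

```text
t: 7.83
ee_pos: [0.5689, -0.0228, 0.2776]
orientation: [-0.0, 0.216, 0.976, -0.0]
contact_force: [0.1, -0.2, -1.7]
opening: 0.0356
```

Run:
```python
from m2 import *
togo((.5695,-.0228,.2742))
s=env.snapshot("scene")[:,:,::-1];cv2.imwrite("pics/s6.png",s)
near=np.arange(35,170,3);z=env.get_obs()["ee_pos"][2]-.163-.0292+.04
for lev in(85,95,105):
    arc("scene",s,z,(.569,-.026),lev,.0915,False,near,"held")
```

```text
t 7.83 tcp [ 0.5689 -0.0228  0.2776] F [ 0.1 -0.2 -1.7] open 0.0356
yaw_y 65.03 tilt 0.02 J [-0.1   0.02  1.53 -0.    1.59 -1.23]
shift units total [-0.014  0.007  0.086]
scene held 85 [ 0.5728 -0.0212] n 41 mad mm 0.66
scene held 95 [ 0.5716 -0.0221] n 31 mad mm 0.33
scene held 105 [ 0.5712 -0.0232] n 27 mad mm 0.34
```

carry_out(
  series=[
    [[0,0,0.04,0,0,0],[0,0,0.03,0,0,0],[0,0,0.02,0,0,0],[0,0,0,0,0,0],[0,0,0,0,0,0],[0,0,0,0,0,0],[0,0,0,0,0,0],[0,0,0,0,0,0]],
  ],
)

```text
t: 8.55
ee_pos: [0.5689, -0.0228, 0.2742]
orientation: [-0.0, 0.216, 0.976, 0.0]
contact_force: [-0.0, -0.4, -1.9]
opening: 0.0359
```

Run:
```python
from m2 import *
togo((.5695,-.0228,.2742))
```

```text
t 8.55 tcp [ 0.5689 -0.0228  0.2742] F [-0.  -0.4 -1.9] open 0.0359
yaw_y 65.03 tilt 0.0 J [-0.1   0.02  1.53  0.    1.59 -1.23]
shift units total [-0.014  0.006  0.001]
```

carry_out(
  series=[
    [[0,0,0.02,0,0,0],[0,0,0,0,0,0],[0,0,0,0,0,0],[0,0,0,0,0,0],[0,0,0,0,0,0],[0,0,0,0,0,0],[0,0,0,0,0,0],[0,0,0,0,0,0]],
  ],
  claw=0.7,
)

```text
t: 9.22
ee_pos: [0.5689, -0.0228, 0.2734]
orientation: [0.0, 0.216, 0.976, -0.0]
contact_force: [0.7, -0.3, 0.6]
opening: 0.0617
```

carry_out(
  series=[
    [[0,0,-0.3,0,0,0],[0,0,-0.6,0,0,0],[0,0,-0.8,0,0,0],[0,0,-0.8,0,0,0],[0,0,-0.6,0,0,0],[0,0,-0.3,0,0,0],[0,0,0,0,0,0],[0,0,0,0,0,0]],
  ],
)

```text
t: 9.88
ee_pos: [0.569, -0.0228, 0.4095]
orientation: [0.0, 0.216, 0.976, 0.0]
contact_force: [-0.7, -0.7, -0.0]
opening: 0.0614
```

Run:
```python
from m2 import *
togo((.452,.312,.42),122.7)
s=env.snapshot("scene")[:,:,::-1];cv2.imwrite("pics/s7.png",s)
cv2.imwrite("pics/o7.png",cv2.resize(s[170:290,160:320],(800,600),interpolation=cv2.INTER_CUBIC))
near=np.arange(35,170,3)
for lev in(85,95,105):
    arc("scene",s,.122,(.571,-.022),lev,.0915,False,near,"upper");arc("scene",s,.087,(.571,-.022),lev,.0915,False,near,"lower")
```

```text
t 9.88 tcp [ 0.569  -0.0228  0.4095] F [-0.7 -0.7 -0. ] open 0.0614
yaw_y 65.03 tilt 0.04 J [-0.1   0.01  1.31 -0.    1.82 -1.23]
shift units total [ 6.184  6.353 -0.266]
turn units total [-1.0000e-03  7.0000e-03 -1.0065e+01]
scene upper 85 [ 0.573  -0.0213] n 39 mad mm 0.49
scene lower 85 [ 0.5714 -0.0222] n 18 mad mm 0.47
scene upper 95 [ 0.5723 -0.0225] n 28 mad mm 0.29
scene lower 95 [ 0.5573 -0.0166] n 13 mad mm 4.07
scene upper 105 [ 0.5724 -0.0237] n 26 mad mm 0.36Traceback (most recent call last):
  File "<stdin>", line 7, in <module>
  File "m2.py", line 39, in arc
    s=least_squares(lambda p:np.linalg.norm(A-p,axis=1)-R0,c0,loss='soft_l1',f_scale=.001); c0=s.x
    return func(*args, **kwargs)
    vector_fun = VectorFunction(
        fun_wrapped,
    ...<6 lines>...
        workers=workers
    )
    self._update_fun()
    ~~~~~~~~~~~~~~~~^^
    self.f = self.fun_wrapped(xp_copy(self.x))
             ~~~~~~~~~~~~~~~~^^^^^^^^^^^^^^^^^
    return np.atleast_1d(self.fun(x))
                         ~~~~~~~~^^^
    return self.f(x, *self.args, **self.kwargs)
           ~~~~~~^^^^^^^^^^^^^^^^^^^^^^^^^^^^^^
  File "m2.py", line 39, in <lambda>
    s=least_squares(lambda p:np.linalg.norm(A-p,axis=1)-R0,c0,loss='soft_l1',f_scale=.001); c0=s.x
                                            ~^~
ValueError: operands could not be broadcast together with shapes (0,) (2,)
```

View pics/o7.png

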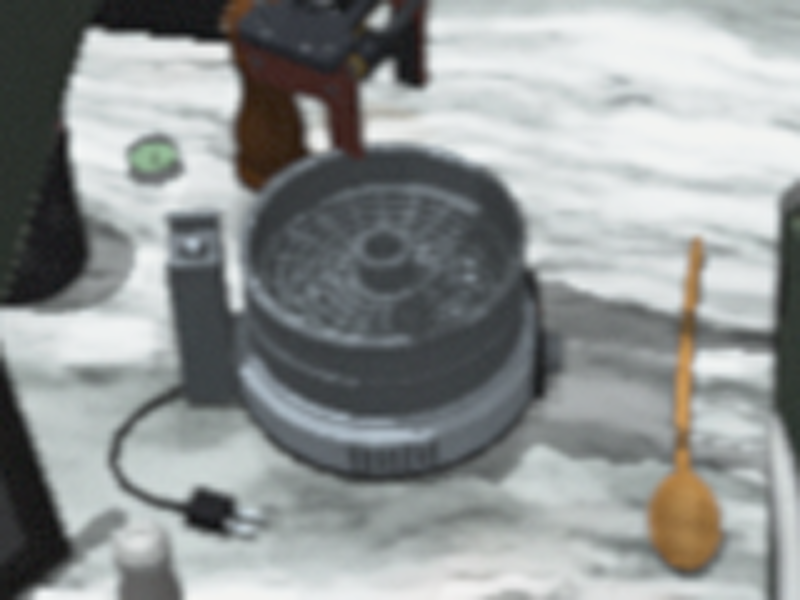

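carry_out(
  series=[
    [[0.4,0.4,0,0,0,0],[0.65,0.67,0,0,0,0],[0.65,0.67,0,0,0,0],[0.65,0.67,0,0,0,0],[0.65,0.67,0,0,0,0],[0.65,0.67,0,0,0,0],[0.65,0.67,0,0,0,0],[0.65,0.67,0,0,0,0]],
  ],
)

```text
t: 10.6
ee_pos: [0.4744, 0.2469, 0.4066]
orientation: [-0.002, 0.216, 0.976, -0.001]
contact_force: [0.1, -0.1, 0.1]
opening: 0.0618
```

carry_out(
  series=[
    [[0.6,0.6,0,0,0,0],[0.6,0.6,0,0,0,0],[0,0,0,0,0,-1],[0,0,0,0,0,-1],[0,0,0,0,0,-1],[0,0,0,0,0,-1],[0,0,0,0,0,-1],[0,0,0,0,0,-1]],
  ],
)

```text
t: 11.27
ee_pos: [0.4521, 0.3092, 0.4064]
orientation: [-0.002, -0.085, 0.996, -0.001]
contact_force: [-0.1, -0.3, 0.4]
opening: 0.0615
```

carry_out(
  series=[
    [[0,0,0,0,0,-1],[0,0,0,0,0,-1],[0,0,0,0,0,-1],[0,0,0,0,0,-0.7],[0,0,0,0,0,-0.3],[0,0,0,0,0,0],[0,0,0,0,0,0],[0,0,0,0,0,0]],
  ],
  claw=0.6,
)

```text
t: 11.93
ee_pos: [0.4521, 0.3091, 0.408]
orientation: [-0.001, -0.278, 0.961, -0.0]
contact_force: [0.3, -0.8, 0.8]
opening: 0.0528
```

Run:
```python
from m2 import *
togo((.452,.312,.26),122.7)
```

```text
t 11.93 tcp [0.4521 0.3091 0.408 ] F [ 0.3 -0.8  0.8] open 0.0528
yaw_y 122.27 tilt 0.13 J [ 0.54 -0.05  1.37  0.    1.83 -1.6 ]
shift units total [-0.044  0.062  3.699]
turn units total [ 0.001 -0.023 -0.076]
```

carry_out(
  series=[
    [[-0.044,0.062,0.4,0,0,-0.07],[0,0,0.6,0,0,0],[0,0,0.8,0,0,0],[0,0,0.8,0,0,0],[0,0,0.6,0,0,0],[0,0,0.4,0,0,0],[0,0,0.1,0,0,0],[0,0,0,0,0,0]],
  ],
)

```text
t: 12.6
ee_pos: [0.4519, 0.3119, 0.2596]
orientation: [-0.002, -0.282, 0.96, -0.0]
contact_force: [0.3, 0.2, 0.4]
opening: 0.053
```

Run:
```python
from m2 import *
togo((.452,.312,.198),122.7)
s=env.snapshot("scene")[:,:,::-1];t=env.snapshot("top")[:,:,::-1]
cv2.imwrite("pics/s8.png",s);cv2.imwrite("pics/t8.png",t)
o=np.hstack([cv2.resize(s[270:370,210:310],(400,400)),cv2.resize(t[140:240,150:250],(400,400))]);cv2.imwrite("pics/o8.png",o)
```

```text
t 12.6 tcp [0.4519 0.3119 0.2596] F [0.3 0.2 0.4] open 0.053
yaw_y 122.7 tilt 0.2 J [ 0.54 -0.02  1.6   0.    1.56 -1.6 ]
shift units total [-9.00e-03 -1.00e-03  1.54e+00]
turn units total [ 0.001 -0.035  0.   ]
```

View pics/o8.png

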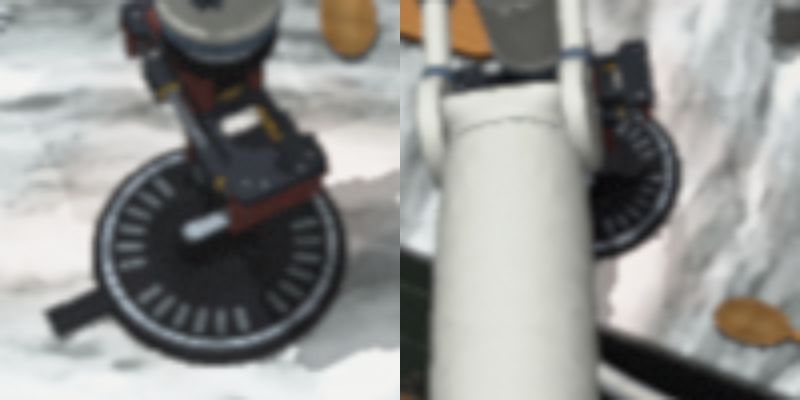

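carry_out(
  series=[
    [[0,0,0.3,0,0,0],[0,0,0.4,0,0,0],[0,0,0.4,0,0,0],[0,0,0.25,0,0,0],[0,0,0.15,0,0,0],[0,0,0,0,0,0],[0,0,0,0,0,0],[0,0,0,0,0,0]],
  ],
)

```text
t: 13.37
ee_pos: [0.4526, 0.3124, 0.2026]
orientation: [0.001, -0.282, 0.959, 0.0]
contact_force: [0.2, 0.4, 0.3]
opening: 0.0528
```

Run:
```python
from m2 import *
togo((.452,.312,.198),122.7)
s=env.snapshot("scene")[:,:,::-1]
cv2.imwrite("pics/o9.png",cv2.resize(s[270:370,210:310],(600,600),interpolation=cv2.INTER_CUBIC))
```

```text
t 13.37 tcp [0.4526 0.3124 0.2026] F [0.2 0.4 0.3] open 0.0528
yaw_y 122.72 tilt 0.1 J [ 0.54  0.01  1.67  0.    1.45 -1.6 ]
shift units total [0.018 0.    0.115]
turn units total [-0.     0.018  0.004]
```

View pics/o9.png

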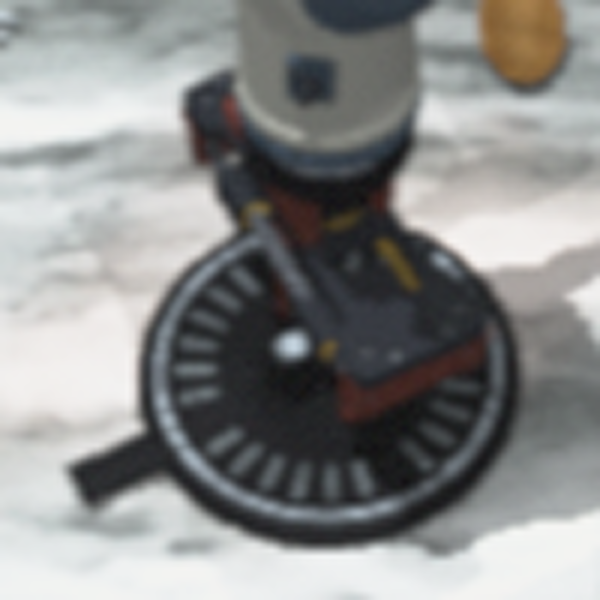

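carry_out(
  series=[
    [[0,0,0.06,0,0,0],[0,0,0.05,0,0,0],[0,0,0,0,0,0],[0,0,0,0,0,0],[0,0,0,0,0,0],[0,0,0,0,0,0],[0,0,0,0,0,0],[0,0,0,0,0,0]],
  ],
  claw=0.05,
  squeeze=35,
)

```text
t: 14.08
ee_pos: [0.4524, 0.3121, 0.1971]
orientation: [0.0, -0.282, 0.959, -0.0]
contact_force: [1.5, -1.6, -0.1]
opening: 0.0175
```

Run:
```python
from m2 import *
togo((.5695,-.0232,.40),98.2)
s=env.snapshot("scene")[:,:,::-1];cv2.imwrite("pics/s10.png",s)
cv2.imwrite("pics/o10.png",cv2.resize(s[270:370,210:310],(600,600),interpolation=cv2.INTER_CUBIC))
```

```text
t 14.08 tcp [0.4524 0.3121 0.1971] F [ 1.5 -1.6 -0.1] open 0.0175
yaw_y 122.73 tilt 0.02 J [ 0.54  0.02  1.68 -0.    1.45 -1.6 ]
shift units total [ 2.068 -8.636 -5.071]
turn units total [-3.000e-03  1.000e-03  4.281e+00]
```

View pics/o10.png

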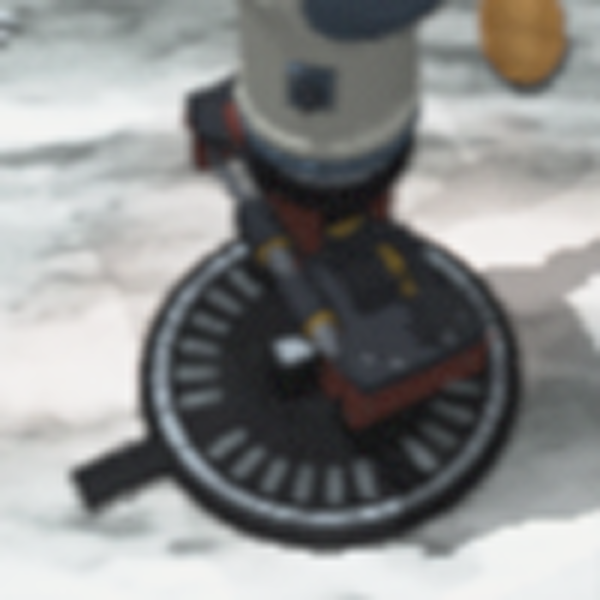

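Run:
```python
from m2 import *
s0=cv2.imread("pics/scene0.png");t0=cv2.imread("pics/top0.png");s7=cv2.imread("pics/s7.png")
for n,cam,img,b,low in(("s0","scene",s0,(194,213,10,11),(.5712,-.0215)),("s7","scene",s7,(194,213,10,11),(.5712,-.0215)),("t0","top",t0,(286,142,16,14),(.5688,-.0257))):
    x,y,w,h=b;g=img[y:y+h,x:x+w].max(2).astype(float);
    print(g.astype(int))
# ring radius
g=s0.max(2).astype(float)
for z in(.012,.013):
  for c0 in((.4540,.3132),):
    A=[]
    for a in np.radians(np.arange(60,170,4)):
        rr=np.arange(.06,.1,.0004);X=np.c_[c0[0]+rr*np.cos(a),c0[1]+rr*np.sin(a),np.full(len(rr),z)]
        uv=proj("scene",X);p=map_coordinates(g,[uv[:,1],uv[:,0]],order=1);m=(rr>.072)&(rr<.092);w=np.clip(p[m]-60,0,None)
        k=rr[m][np.argmax(p[m])];mm=(abs(rr-k)<.005);w=np.clip(p[mm]-50,0,None);r=(rr[mm]*w).sum()/w.sum();A.append([a,r])
    A=np.array(A);print(z,(A[:,1]*1e3).round(1))
```

```text
[[124 116 113 111 107 104 102 101 101 128]
 [ 95  77  75  73  72  68  69  68  74 109]
 [ 99  74  70  70  74  77  80  81  83 108]
 [122 103  98  94 104 112 113 118 118 125]
 [143 132 133 145 156 147 134 135 134 133]
 [151 139 143 176 199 169 123 126 134 129]
 [152 127 115 144 169 145  98 113 133 125]
 [156 119  94 100 119 102  86 113 133 123]
 [157 131 112 102 103  99 103 124 137 123]
 [149 143 137 126 122 117 115 119 116 102]
 [106 102  99  94  94  90  87  86  85  74]]
[[126 116 113 109 106 103 104 101 100 118]
 [ 98  78  75  72  73  72  70  70  73 103]
 [100  75  72  71  73  79  81  83  82 102]
 [123 100  96  95 103 113 115 118 117 117]
 [142 135 136 146 157 149 133 129 125 121]
 [148 140 143 177 200 171 122 116 121 117]
 [150 129 117 146 172 147  94  99 116 111]
 [154 121  96 104 119 104  82 103 122 113]
 [156 132 113 102 104  99 101 120 133 118]
 [151 145 138 128 123 119 116 120 116 101]
 [106 104 100  97  95  92  88  87  84  76]]
[[178 173 165 160 168 178 181 182 182 181 176 168 158 148 146 149]
 [176 166 149 142 157 175 181 180 180 176 171 162 150 146 151 160]
 [172 156 132 131 
[... 384 characters left out ...]
 [ 84  81 100 128 135 121  90  75  83 107 127 124 110 104 133 183]
 [ 55  58  92 124 134 130 117 106 116 130 134 122 104  98 140 193]
 [ 76  53  68  88 103 109 113 118 126 133 125 102  77  91 150 203]
 [104  61  49  58  65  67  73  81  92 101  98  77  61  96 160 208]
 [110  65  47  48  49  50  48  52  57  61  65  56  59 108 170 211]
 [111  64  47  47  48  46  47  47  48  48  49  47  63 118 177 212]]
0.012 [78.  78.3 78.3 78.  77.8 78.6 78.  77.6 77.5 77.5 77.6 78.1 78.7 78.1
 78.8 78.6 78.6 78.9 78.4 78.9 79.2 79.5 79.3 79.5 79.5 79.6 79.8 79.5]
0.013 [78.6 78.9 78.9 78.4 78.3 79.2 78.5 78.1 78.2 78.2 78.1 78.6 79.3 78.6
 79.5 79.3 79.  79.4 79.  79.3 79.7 79.7 79.5 79.9 79.7 79.7 80.  79.6]
```

carry_out(
  series=[
    [[0,0,-0.2,0,0,0],[0,0,-0.5,0,0,0],[0,0,-0.7,0,0,0],[0,0,-0.9,0,0,0],[0,0,-0.9,0,0,0],[0,0,-0.9,0,0,0],[0,0,-0.7,0,0,0],[0,0,-0.3,0,0,0]],
  ],
)

```text
t: 14.8
ee_pos: [0.452, 0.3122, 0.4063]
orientation: [0.003, -0.282, 0.959, 0.001]
contact_force: [0.8, -0.4, -3.4]
opening: 0.0178
```

```bash
cat >> m2.py <<'E'
def ring(cam,img,z,c0,angs,R0=None,name=""):
    g=img.max(2).astype(float);c=np.array([*c0,R0 or .0788],float)
    for it in range(5):
        A=[]
        for a in np.radians(angs):
            rr=np.arange(c[2]-.008,c[2]+.008,.0004);X=np.c_[c[0]+rr*np.cos(a),c[1]+rr*np.sin(a),np.full(len(rr),z)]
            uv=proj(cam,X);p=map_coordinates(g,[uv[:,1],uv[:,0]],order=1)
            k=rr[np.argmax(p)];mm=abs(rr-k)<.004;w=np.clip(p[mm]-50,0,None)+1e-6;r=(rr[mm]*w).sum()/w.sum()
            A.append([c[0]+r*np.cos(a),c[1]+r*np.sin(a)])
        A=np.array(A)
        if R0: c[:2]=least_squares(lambda p:np.linalg.norm(A-p,axis=1)-R0,c[:2],loss='soft_l1',f_scale=.001).x
        else: c=least_squares(lambda p:np.linalg.norm(A-p[:2],axis=1)-p[2],c,loss='soft_l1',f_scale=.001).x
    res=np.linalg.norm(A-c[:2],axis=1)-c[2];print(cam,name,c.round(4),"mad mm",np.round(1e3*np.median(abs(res)),2));return c
E
python3 - <<'E'
from m2 import *
s0=cv2.imread("pics/scene0.png");s10=cv2.imread("pics/s10.png")
for cam,uv,low in(("scene",(198.0,218.1),(.5712,-.0217)),("top",(293.4,147.8),(.5688,-.0257))):
    d=ray(cam,uv,.127)[0,:2]-low;print(cam,d.round(4),np.linalg.norm(d).round(4),np.degrees(np.arctan2(d[1],d[0])).round(2))
al=np.arange(0,360,5)
ring("scene",s0,.013,(.454,.313),al,None,"s0 all");
near=np.arange(50,171,4)
ring("scene",s0,.013,(.454,.313),near,None,"s0 near");ring("scene",s0,.013,(.454,.313),near,.079,"s0 near");ring("scene",s10,.013,(.454,.313),near,.079,"s10 near")
togo((.5695,-.0232,.40),98.2)
E
```

```text
scene [0.1167 0.0152] 0.1177 7.42
top [0.1173 0.0177] 0.1186 8.6
scene s0 all [0.4569 0.3024 0.089 ] mad mm 2.2
scene s0 near [0.4535 0.3117 0.0801] mad mm 0.19
scene s0 near [0.453  0.3129 0.079 ] mad mm 0.4
scene s10 near [0.4526 0.3142 0.079 ] mad mm 0.22
t 14.8 tcp [0.452  0.3122 0.4063] F [ 0.8 -0.4 -3.4] open 0.0178
yaw_y 122.74 tilt 0.36 J [ 0.54 -0.05  1.37  0.    1.81 -1.6 ]
shift units total [ 2.064 -8.641  0.142]
turn units total [0.015 0.062 4.283]
```

carry_out(
  series=[
    [[0.1,-0.4,0,0,0,0],[0.16,-0.7,0,0,0,0],[0.22,-0.9,0,0,0,0],[0.22,-0.9,0,0,0,0],[0.22,-0.9,0,0,0,0],[0.22,-0.9,0,0,0,0],[0.22,-0.9,0,0,0,0],[0.22,-0.9,0,0,0,0]],
  ],
)

```text
t: 15.47
ee_pos: [0.5399, 0.0576, 0.3993]
orientation: [-0.001, -0.282, 0.959, 0.0]
contact_force: [1.2, 0.1, -3.5]
opening: 0.0177
```

carry_out(
  series=[
    [[0.22,-0.9,0,0,0,0],[0.2,-0.8,0,0,0,0],[0.1,-0.4,0,0,0,0.5],[0,0,0,0,0,1],[0,0,0,0,0,1],[0,0,0,0,0,1],[0,0,0,0,0,0.6],[0,0,0,0,0,0.2]],
  ],
)

```text
t: 16.13
ee_pos: [0.5676, -0.0227, 0.3991]
orientation: [-0.002, -0.069, 0.998, 0.0]
contact_force: [-0.5, 0.6, -3.4]
opening: 0.0181
```

Run:
```python
from m2 import *
togo((.5695,-.0232,.335),98.0)
```

```text
t 16.13 tcp [ 0.5676 -0.0227  0.3991] F [-0.5  0.6 -3.4] open 0.0181
yaw_y 97.94 tilt 0.19 J [-0.1   0.01  1.33  0.    1.81 -1.81]
shift units total [-0.049 -0.021  1.602]
turn units total [ 0.01  -0.031 -0.011]
```

carry_out(
  series=[
    [[-0.05,-0.02,0.2,0,0,0],[0,0,0.4,0,0,0],[0,0,0.5,0,0,0],[0,0,0.35,0,0,0],[0,0,0.15,0,0,0],[0,0,0,0,0,0],[0,0,0,0,0,0],[0,0,0,0,0,0]],
  ],
)

```text
t: 16.8
ee_pos: [0.5699, -0.0231, 0.3383]
orientation: [0.001, -0.071, 0.997, -0.0]
contact_force: [-0.1, 0.4, -4.4]
opening: 0.018
```

Run:
```python
from m2 import *
togo((.5695,-.0232,.335),98.0)
s=env.snapshot("scene")[:,:,::-1];t=env.snapshot("top")[:,:,::-1]
cv2.imwrite("pics/s11.png",s);cv2.imwrite("pics/t11.png",t)
o=np.hstack([cv2.resize(s[165:265,185:285],(400,400),interpolation=cv2.INTER_CUBIC),cv2.resize(t[120:220,245:345],(400,400),interpolation=cv2.INTER_CUBIC)]);cv2.imwrite("pics/o11.png",o)
z=env.get_obs()["ee_pos"][2]-.1971+.013
near=np.arange(50,171,4)
ring("scene",s,z,(.572,-.022),near,.079,"held");ring("scene",s,z,(.572,-.022),near,None,"held")
```

```text
t 16.8 tcp [ 0.5699 -0.0231  0.3383] F [-0.1  0.4 -4.4] open 0.018
yaw_y 98.11 tilt 0.1 J [-0.1   0.01  1.43  0.    1.7  -1.81]
shift units total [ 0.009 -0.001  0.082]
turn units total [-0.004  0.018  0.02 ]
scene held [ 0.5708 -0.0221  0.079 ] mad mm 0.37
scene held [ 0.5711 -0.0231  0.0798] mad mm 0.34
```

View pics/o11.png

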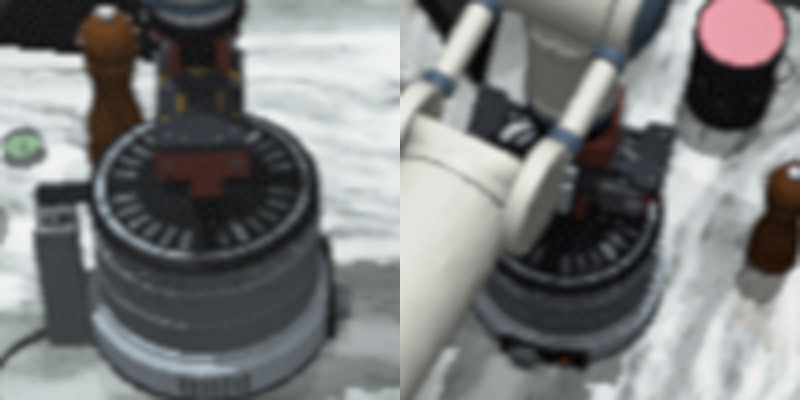

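carry_out(
  series=[
    [[-0.03,0,0,0,0,0],[0,0,0.1,0,0,0],[0,0,0.1,0,0,0],[0,0,0.1,0,0,0],[0,0,0.1,0,0,0],[0,0,0.03,0,0,0],[0,0,0,0,0,0],[0,0,0,0,0,0]],
  ],
)

```text
t: 17.57
ee_pos: [0.5708, -0.023, 0.3197]
orientation: [-0.0, -0.071, 0.998, 0.0]
contact_force: [-0.2, 0.0, -3.4]
opening: 0.0179
```

Run:
```python
from m2 import *
togo((.5708,-.0232,.3141),98.0)
s=env.snapshot("scene")[:,:,::-1];t=env.snapshot("top")[:,:,::-1]
cv2.imwrite("pics/s12.png",s);cv2.imwrite("pics/t12.png",t)
o=np.hstack([cv2.resize(s[165:265,185:285],(400,400),interpolation=cv2.INTER_CUBIC),cv2.resize(s[200:240,185:225],(400,400),interpolation=cv2.INTER_CUBIC)]);cv2.imwrite("pics/o12.png",o)
z=env.get_obs()["ee_pos"][2]-.1971+.013
near=np.arange(50,171,4)
ring("scene",s,z,(.572,-.022),near,.079,"held");ring("scene",s,z,(.572,-.022),near,None,"held")
```

```text
t 17.57 tcp [ 0.5708 -0.023   0.3197] F [-0.2  0.  -3.4] open 0.0179
yaw_y 98.09 tilt 0.02 J [-0.1   0.01  1.46  0.    1.67 -1.81]
shift units total [ 0.002 -0.006  0.14 ]
turn units total [ 0.001 -0.003  0.016]
scene held [ 0.5714 -0.0214  0.079 ] mad mm 0.19
scene held [ 0.5716 -0.022   0.0795] mad mm 0.22
```

View pics/o12.png

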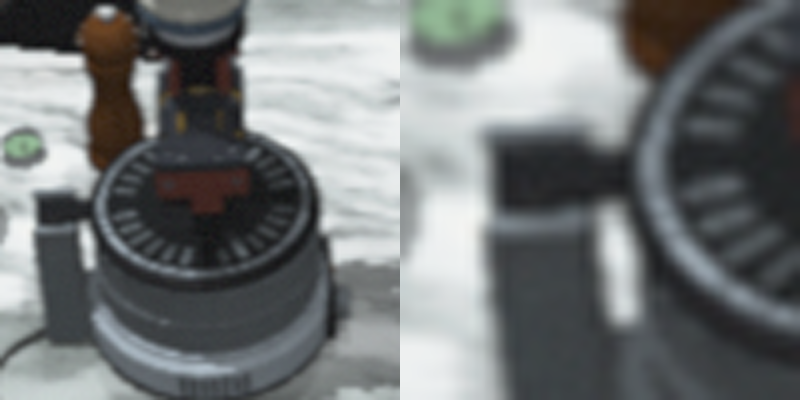

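carry_out(
  series=[
    [[0,0,0.04,0,0,0],[0,0,0.03,0,0,0],[0,0,0.03,0,0,0],[0,0,0.03,0,0,0],[0,0,0,0,0,0],[0,0,0,0,0,0],[0,0,0,0,0,0],[0,0,0,0,0,0]],
  ],
)

```text
t: 18.33
ee_pos: [0.5709, -0.023, 0.3148]
orientation: [0.0, -0.071, 0.998, -0.0]
contact_force: [-1.1, 0.3, -3.0]
opening: 0.0177
```

Run:
```python
from m2 import *
togo((.5708,-.0232,.3141),98.0)
```

```text
t 18.33 tcp [ 0.5709 -0.023   0.3148] F [-1.1  0.3 -3. ] open 0.0177
yaw_y 98.09 tilt 0.01 J [-0.1   0.01  1.47 -0.    1.66 -1.81]
shift units total [ 0.003 -0.005  0.016]
turn units total [-0.     0.001  0.015]
```

carry_out(
  series=[
    [[0,0,0.015,0,0,0],[0,0,0,0,0,0],[0,0,0,0,0,0],[0,0,0,0,0,0],[0,0,0,0,0,0],[0,0,0,0,0,0],[0,0,0,0,0,0],[0,0,0,0,0,0]],
  ],
)

```text
t: 19.0
ee_pos: [0.5709, -0.023, 0.3141]
orientation: [0.0, -0.071, 0.998, -0.0]
contact_force: [0.5, -0.1, -3.0]
opening: 0.0176
```

carry_out(
  series=[
    [[0,0,0,0,0,0],[0,0,0,0,0,0],[0,0,0,0,0,0],[0,0,0,0,0,0],[0,0,0,0,0,0],[0,0,0,0,0,0],[0,0,0,0,0,0],[0,0,0,0,0,0]],
  ],
  claw=0.5,
)

```text
t: 19.67
ee_pos: [0.5709, -0.023, 0.314]
orientation: [-0.0, -0.071, 0.998, -0.0]
contact_force: [-0.0, -0.2, 0.1]
opening: 0.044
```

carry_out(
  series=[
    [[0,0,-0.2,0,0,0],[0,0,-0.5,0,0,0],[0,0,-0.8,0,0,0],[0,0,-0.8,0,0,0],[0,0,-0.6,0,0,0],[0,0,-0.3,0,0,0],[0,0,0,0,0,0],[0,0,0,0,0,0]],
  ],
)

```text
t: 20.33
ee_pos: [0.5709, -0.023, 0.4429]
orientation: [0.001, -0.071, 0.998, -0.0]
contact_force: [0.1, 0.1, -0.5]
opening: 0.0437
```

Run:
```python
from m2 import *
togo((.40,-.25,.43))
s=env.snapshot("scene")[:,:,::-1];t=env.snapshot("top")[:,:,::-1]
cv2.imwrite("pics/s13.png",s);cv2.imwrite("pics/t13.png",t)
o=np.hstack([cv2.resize(s[165:265,185:285],(400,400),interpolation=cv2.INTER_CUBIC),cv2.resize(t[120:220,245:345],(400,400),interpolation=cv2.INTER_CUBIC)]);cv2.imwrite("pics/o13.png",o)
near=np.arange(50,171,4)
ring("scene",s,.130,(.572,-.022),near,.079,"lid home");ring("scene",s,.130,(.572,-.022),near,None,"lid home")
```

```text
t 20.33 tcp [ 0.5709 -0.023   0.4429] F [ 0.1  0.1 -0.5] open 0.0437
yaw_y 98.09 tilt 0.11 J [-0.1   0.02  1.23 -0.    1.88 -1.81]
shift units total [ 5.028 -5.018  0.316]
scene lid home [ 0.5716 -0.0221  0.079 ] mad mm 0.43
scene lid home [ 0.572  -0.0236  0.0803] mad mm 0.35
```

View pics/o13.png

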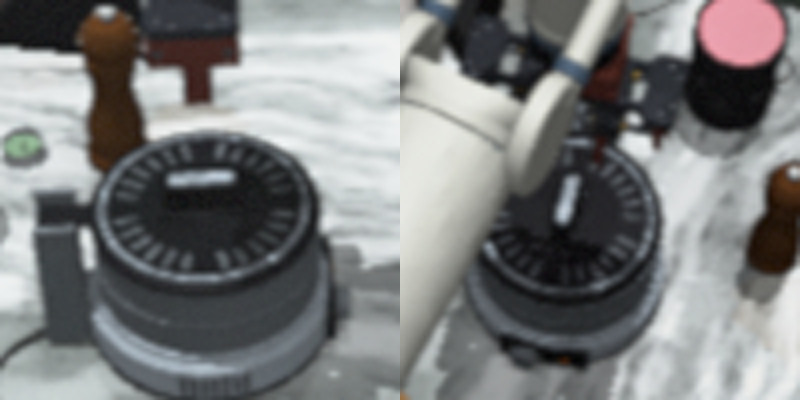

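carry_out(
  series=[
    [[0.63,-0.63,0,0,0,0],[0.63,-0.63,0,0,0,0],[0.63,-0.63,0,0,0,0],[0.63,-0.63,0,0,0,0],[0.63,-0.63,0,0,0,0],[0.63,-0.63,0,0,0,0],[0.63,-0.63,0,0,0,0],[0.4,-0.4,0,0,0,0]],
  ],
)

```text
t: 21.1
ee_pos: [0.4056, -0.2424, 0.4402]
orientation: [-0.001, -0.07, 0.998, 0.001]
contact_force: [-0.5, 0.7, -0.3]
opening: 0.0443
```

Run:
```python
from m2 import *
togo((.40,-.25,.43))
s=env.snapshot("scene")[:,:,::-1];t=env.snapshot("top")[:,:,::-1]
cv2.imwrite("pics/s14.png",s);cv2.imwrite("pics/t14.png",t)
o=np.hstack([cv2.resize(s[165:265,185:285],(400,400),interpolation=cv2.INTER_CUBIC),cv2.resize(t[120:220,245:345],(400,400),interpolation=cv2.INTER_CUBIC)]);cv2.imwrite("pics/o14.png",o)
for cam,img,b in(("scene",s,(222,203,28,14)),("top",t,(280,158,16,28))):
    x,y,w,h=b; g=img[y:y+h,x:x+w].min(axis=2)
    m=(g>130).astype(np.uint8);n,l,st,ce=cv2.connectedComponentsWithStats(m)
    i=1+np.argmax(st[1:,4]); q=np.argwhere(l==i)[:,::-1]+[x,y]
    X=ray(cam,q,.160)[:,:2];ev,V=np.linalg.eigh(np.cov(X.T))
    print(cam,"grip",X.mean(0).round(4),len(q),"ang",np.degrees(np.arctan2(V[1,1],V[0,1])).round(2))
```

```text
t 21.1 tcp [ 0.4056 -0.2424  0.4402] F [-0.5  0.7 -0.3] open 0.0443
yaw_y 97.99 tilt 0.17 J [-0.61 -0.24  1.48 -0.    1.9  -2.32]
shift units total [ 0.165 -0.169  0.256]
scene grip [ 0.5731 -0.0222] 44 ang -171.47
top grip [ 0.521  -0.0523] 65 ang 122.17
```

View pics/o14.png

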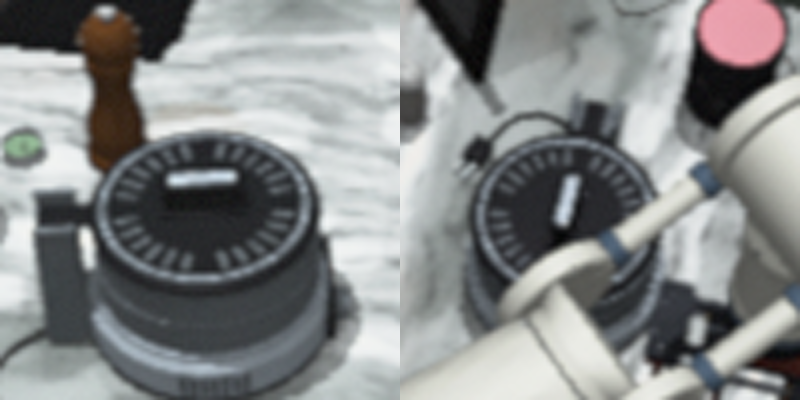

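View pics/t14.png

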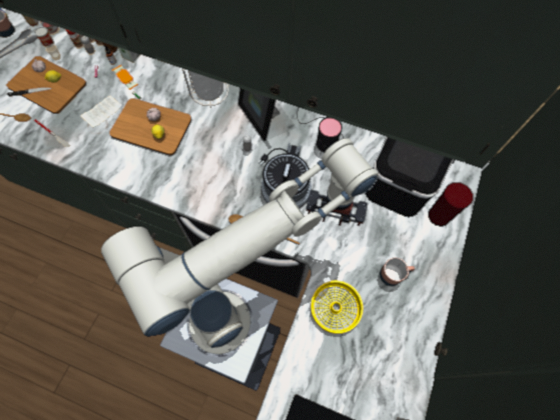

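```bash
python3 -c "
from bench import env
print(env.finish_job())"
```

```text
the job is handed in; nothing more can be done
None
```

I stacked the loose grey tray on the lower tray and laid the lid on top, with its tongue down between the cheeks of the switch post. Then I let go, moved the arm clear and handed the job in at about 21 s. No verdict was reported.

**Last checks, all from the scene camera:**
- **Upper tray:** its centre reads (0.572, −0.0225), within about 1.5 mm of where the lower tray read before stacking (0.571, −0.022).
- **Lid:** its centre reads (0.572 to 0.573, −0.022 to −0.024). Its grip is turned about 8.5°, against about 8° for the base. The lid looks level.
- **Safety pin:** the tongue hides it, so I could not see how far it is pressed. The arm carried about 1 N less of the lid's weight near the seat, which fits the spring pushing back, and it released at the computed seated height.
- **Other things:** in the last top view the pepper mill, shaker and mug stand where they did. The arm partly hides the spoon. I did not measure any of them.

**Checks that failed or disagreed:**
- **Cameras:** the two views differ by 3–6 mm in absolute position, so I placed by relative position in the scene view.
- **Lower tray after stacking:** the re-measurement was unreliable, with few edge points. I judged from the picture that it had stayed put.
- **Top view of the lid grip:** the last reading, (0.521, −0.052), was wrong because it picked up the arm. I dropped it. The top picture itself shows the tongue between the cheeks.

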